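Two empty wire reels onto the spindle and into the reel stand

TASK

Take the spindle by its handle and run its rod through the holes of the two large reels that stand end to end in their cradle, then lift both reels off together on the rod. Lay the rod across the two notched uprights of the reel stand so that both reels hang on it between the uprights, and let go.

Things in the scene. Friction and masses are not known exactly. Their poses are not given: they have to be found in the camera images.
- spindle_grip (a point): Spindle: black block handle (70 long, 26 wide, 50 mm high) standing level on the bench, a straight 12 mm aluminium rod out of one end face. Point: the handle's centre, 25 mm above its underside, on the rod's axis. x points along the rod to its tip, z up; rod from x = 35 to 203 mm, then a round 16 mm knob ending at 211 mm. Grip across the 26 mm width. About 0.13 kg.
- reel_a_center (a point): Large blue empty wire reel, 76 mm across, 34 mm wide, a 34 mm hole right through along its y axis; about 0.08 kg. Point: its centre. It stands with the hole level, centre 50 mm above the bench, in a low cradle (end stops 20 mm high), in line with reel b, centres 38 mm apart. Another cradle holds two small reels (54 mm across, 21 mm hole): not these.
- reel_b_center (a point): The other large reel, same as reel a, in the same cradle, its hole in line with that of reel a, so that the rod enters both from either end. Point: its centre. On the lifted rod a reel hangs with its centre 11 mm below the rod's axis and reaches 49 mm below that axis.
- stand_seat (a point): Reel stand, fixed: two grey uprights with V notches open upward (55 mm wide mouth, rims 94 mm above the bench). Point: midway between them on the axis of a rod lying in the notches, 76 mm above the bench; that axis is y, either way round. Uprights 10 mm thick, 60 mm either side of the point, 110 mm clear between. The handle stays outside, its centre about 112 mm from the point.
Not all that is in view belongs to the job. Leave any yellow look-alike of the part that bears reel_b_center alone.

How it is judged:
On the way, in this order (a step that is already met when the one before it is completed fails the run):
1. the rod runs through both large reels (x of reel_a_center in the frame of spindle_grip between 0.05 and 0.185 m and y of reel_a_center in the frame of spindle_grip between -0.016 and 0.016 m and z of reel_a_center in the frame of spindle_grip between -0.016 and 0.016 m and x of reel_b_center in the frame of spindle_grip between 0.05 and 0.185 m and y of reel_b_center in the frame of spindle_grip between -0.016 and 0.016 m and z of reel_b_center in the frame of spindle_grip between -0.016 and 0.016 m), for 0.1 s.
2. both large reels are lifted clear of the cradle together on the rod (all of step 1 and height (world z) of each of reel_a_center, reel_b_center above 0.08 m), for 0.2 s.
At the end, for the whole second after the job is handed in: The rod lies in both notches (seat point within 10 mm of its axis, rod within 10 degrees of the stand's line, handle centre 90 to 148 mm from the seat along the rod); both large reels are on the rod (50 to 185 mm from the handle centre, within 16 mm of the axis), within 50 mm of the stand's middle (all of step 1 and x of stand_seat in the frame of spindle_grip between 0.09 and 0.148 m and y of stand_seat in the frame of spindle_grip between -0.01 and 0.01 m and z of stand_seat in the frame of spindle_grip between -0.01 and 0.01 m and angle between the x axis of spindle_grip and the y axis of stand_seat, either way round below 0.17 rad and y of reel_a_center in the frame of stand_seat between -0.05 and 0.05 m and y of reel_b_center in the frame of stand_seat between -0.05 and 0.05 m); the robot touches nothing.
It also fails if it takes over 48 s, if anything falls off the work surface, if the arm or the gripper's body presses on something with over 40 N, if the wrist force passes 120 N, or if a joint passes its speed limit or range.

ROBOT

A 6-joint arm with a two-finger parallel gripper is mounted at the origin on the work surface. World frame = base frame: x ahead of the robot, y to its left, z up, the work surface at z = 0. Lengths are in m, angles in rad, forces in N, time in s.
With the tool pointing down it reaches from about 0.35 to 0.85 m from the base axis. Payload 8.1 kg.
Tool frame: the origin (TCP) lies midway between the tips of the shut fingers; the grasp point (between the pads) lies 19 mm behind it; x points along the fingers, y is the direction in which the jaws open and shut, and the axes are right-handed (so a half turn about x gives the same grasp; the last joint's range is limited). The gripper opens to 85 mm and grips with 20 to 120 N. Pads are 22 mm wide; open, the fingers measure 114 mm over their backs; the gripper's body (76 mm by 85 mm) begins 54 mm behind the grasp point. The pads swing forward as they close: fully open they stand 13 mm farther back than shut.
Start: joints at [1.043, 0.13, 1.488, -0, 1.523, -0.085], TCP at [0.257, 0.542, 0.231] pointing down, gripper open.
Joint ranges: [-2.96, 2.96], [-0.89, 2.26], [0.02, 2.5], [-1.34, 4.48], [0, 2.73], [-2.66, 2.66]. Speed limits (rad/s): [2.39, 2.39, 2.79, 3.14, 3.14, 3.14].

INTERFACE

Orientations are given as a unit quaternion [x, y, z, w].
In Python, from rig import arm gives the robot as it stands.
- The arm moves only by the tool carry_out, never from a script. Its argument "steps" is a list of rows, each a list of 4 numbers: the shift along the tool's x, y, z in m, then the turn about the tool's x in degrees. A call has 1 to 20 rows; each row shifts and turns the commanded pose from where the row before left it, along the tool's axes as they then stand; what a row does not reach is not made up. A row lasts 1/8 s, in which the tool goes at most 62.5 mm and 10.7 degrees, less where a joint would pass 70% of its speed; a pose out of reach is approached as far as the arm can. A call with a gripper value outside its range is refused whole. "jaw" is the closure, from 0 (fully open) to 1 (shut), set as the call begins (left out, the last holds). The fingers move at their own pace and stop on an object; "grip_force" is the grip in N (left out, the last holds). Time passes only in rows, so rows that do not move let the fingers close. It gives the time, the measured TCP pose, the force and the opening at its end, in the units of the state.
- arm.state(): the state, without advancing time (a new reading comes with each control period).
- arm.capture(name): name is "scene" or "top" or "wrist"; returns the picture (400x640x3 uint8, red, green, blue); there is no depth.
- arm.get_calibration(name): a dict with "mtx" (3x3 intrinsics, pixels), "k1" (the pictures are not rectified: a ray, as slopes to the right and down, at radius r is drawn at 1 + k1 r^2 times it, then the intrinsics apply), "origin" and "attitude" of the camera in the world. Camera axes: x right, y down, z forward; pixel columns grow to the right and rows downward; lengths in m; the calibration is good to about 2 mm. A picture is of the moment at which its call begins: read the wrist's pose just before it. get_calibration takes no time and is no camera call; for the wrist camera it gives the pose at the moment of the call.
- arm.hand_in(): hands the job in, once; it reports no verdict.
Trained networks look in the newest picture that a camera, given by its name, has taken for a name from the list of things; names that differ only in an ending like _2 or _b are one class to them, and where a whole thing is asked for, a point or a joint stands for the part that bears it (a point fixed in the world has none). Each returns a list of dicts, best first, with "confidence" (0 to 1); they miss things now and then, are a little off and sometimes report something else, mostly with a low value. They report only what shows in the picture. A call takes as long as a camera call. They do not tell look-alikes from the thing itself.
- arm.look_for(camera, query): "box" ([left, top, width, height] in pixels, round what is visible of it).
The state is a dict: "time": time; "q": joint angles; "qd": joint speeds; "joint_efforts": joint torques, N m; "ee_pos": TCP position; "tool_rot": TCP orientation; "wrist_force": force on the tool from outside, world axes, zero at the start; "torque": the same for the moment, N m; "finger_gap": opening from 0.0 (shut) to 1.0 (fully open).
Only numpy, scipy, OpenCV 4.12 (cv2) and the standard library are available. Lean on these libraries where they do the work, as an engineer would, in place of code of your own. Each camera call takes 0.05 s, during which the arm holds its last target.

## Working session

There is one attempt and no reset: what is moved stays moved. The work goes in short steps, Python scripts to look and compute and a tool call to move; the robot and the scene stay as the last step left them, time stands still between calls to the robot, and variables do not carry over. Pictures are saved under pics/ and viewed, and the job is handed in when it is done.

Besides the shell and the picture viewer there is one more tool, called in YAML: its name, and indented under it one key for each argument. carry_out: Moves the arm, as the interface text tells. Its arguments: {"type":"object","properties":{"steps":{"type":"array"},"jaw":{"type":"number"},"grip_force":{"type":"number"}},"required":["steps"]}

```bash
mkdir -p pics; ls; cat > h.py <<'E'
import numpy as np, cv2
from scipy.spatial.transform import Rotation as R
from rig import arm
def save(n,f):
    im=arm.capture(n); cv2.imwrite('pics/'+f,im[:,:,::-1]); return im
E
python3 - <<'E'
from h import *
s=arm.state(); print(s)
for n in ['scene','top','wrist']:
    print(n,arm.get_calibration(n)); save(n,n+'0.png')
for n in ['scene','top']:
    for q in ['spindle_grip','reel_a_center','reel_b_center','stand_seat']:
        try: print(n,q,arm.look_for(n,q))
        except Exception as e: print(n,q,e)
E
```

```text
pics
{'time': 0.0, 'q': array([ 1.04261577e+00,  1.31199082e-01,  1.48924944e+00,  7.71857722e-06,
        1.52298611e+00, -8.54003749e-02]), 'qd': array([-0.00074045, -0.00029172,  0.00036543, -0.00147916,  0.0005744 ,
       -0.00028064]), 'joint_efforts': array([ 2.21401901e-04, -5.69422066e+01, -5.00542116e+01, -2.99050453e-04,
        1.52817601e-02, -1.21178263e-05]), 'ee_pos': array([0.25677938, 0.54168633, 0.23023816]), 'tool_rot': array([ 0.15465081,  0.69004748, -0.15589082,  0.68964894]), 'wrist_force': array([ 0.1399973 ,  0.25235463, -0.09008285]), 'torque': array([-0.03119101,  0.00441146, -0.02375226]), 'finger_gap': 0.9987990545966048}
scene {'mtx': array([[363.38552473,   0.        , 320.05771125],
       [  0.        , 363.38552473, 204.9577672 ],
       [  0.        ,   0.        ,   1.        ]]), 'k1': -0.0836409491437675, 'origin': array([0.79473215, 0.5613344 , 0.68131101]), 'attitude': array([ 0.21305932,  0.8938393 , -0.38088216, -0.10288742])}
top {'mtx': array([[427.04932284,   0.        , 312.23240752],
       [  0.        , 427.04932284, 198.05168993],
  
[... 663 characters left out ...]
'confidence': 0.86}, {'box': [233.3, 125.0, 40.8, 56.9], 'confidence': 0.15}]
scene reel_b_center [{'box': [278.7, 182.4, 29.5, 31.1], 'confidence': 0.9}, {'box': [333.6, 196.2, 31.3, 32.4], 'confidence': 0.78}]
scene stand_seat [{'box': [232.5, 127.2, 40.7, 58.3], 'confidence': 0.56}]
top spindle_grip [{'box': [172.1, 182.5, 93.4, 21.4], 'confidence': 0.72}]
top reel_a_center [{'box': [314.1, 208.9, 11.7, 30.2], 'confidence': 0.52}]
top reel_b_center [{'box': [334.0, 175.7, 26.5, 25.5], 'confidence': 0.66}, {'box': [297.7, 216.1, 14.7, 16.5], 'confidence': 0.53}, {'box': [171.6, 178.7, 91.7, 24.5], 'confidence': 0.52}]
top stand_seat [{'box': [405.7, 164.3, 60.2, 32.7], 'confidence': 0.84}]
```

View pics/top0.png

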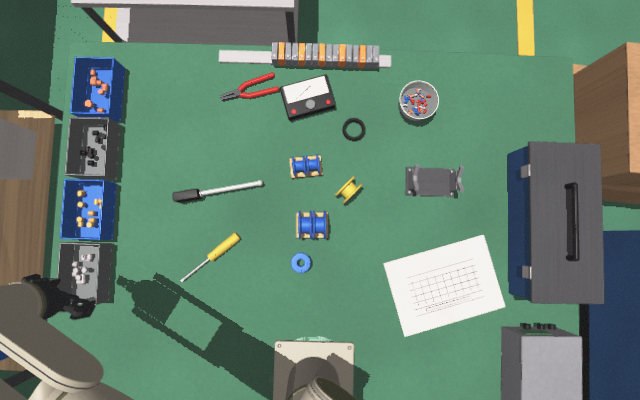

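View pics/scene0.png

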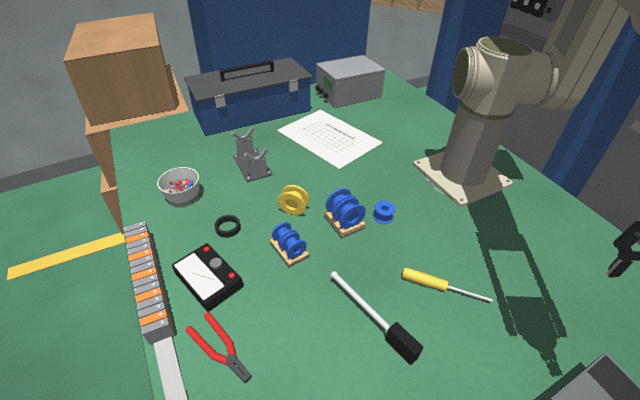

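```bash
python3 -c "
import cv2
a=cv2.imread('pics/top0.png')[140:270,150:480]; cv2.imwrite('pics/topz.png',cv2.resize(a,None,fx=2.4,fy=2.4,interpolation=cv2.INTER_CUBIC))
a=cv2.imread('pics/scene0.png')[110:250,200:400]; cv2.imwrite('pics/scenez.png',cv2.resize(a,None,fx=4,fy=4,interpolation=cv2.INTER_CUBIC))"
```

```text
(no output)
```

View pics/topz.png

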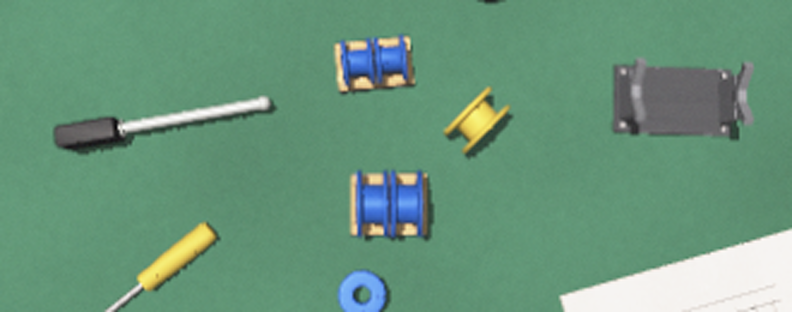

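View pics/scenez.png

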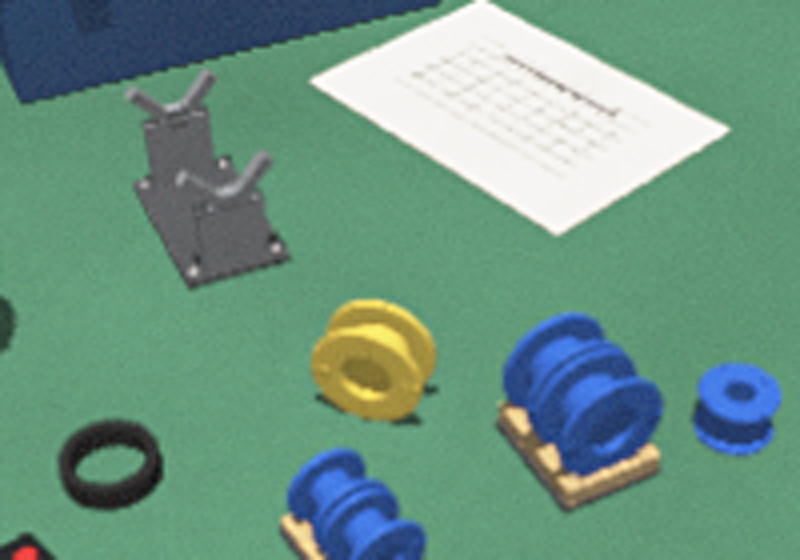

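View pics/wrist0.png

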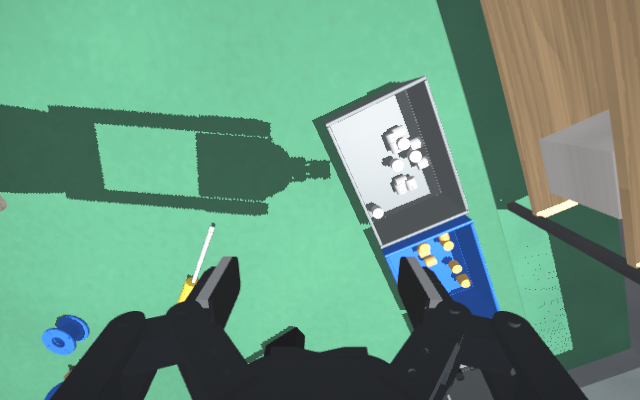

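The top view shows the spindle (handle ≈(187,196), knob ≈(262,183)), the large reels at ≈(312,225), the small reels at (306,166), the yellow reel at (349,190), and the stand at (433,181). The trained networks missed several of these, so I'll measure them from the pixels.

```bash
cat >> h.py <<'E'
def ray(n,px,cal=None):
    c=cal or arm.get_calibration(n); K=c['mtx']
    d=np.array([[c['k1'],0,0,0]]) 
    p=cv2.undistortPoints(np.array([[px]],float),K,np.array([c['k1'],0,0,0,0.]))[0,0]
    return c['origin'],R.from_quat(c['attitude']).apply([p[0],p[1],1])
def onz(n,px,z,cal=None):
    o,d=ray(n,px,cal); return o+d*(z-o[2])/d[2]
def proj(n,P,cal=None):
    c=cal or arm.get_calibration(n); r=R.from_quat(c['attitude'])
    rv=r.inv(); q=cv2.projectPoints(np.atleast_2d(P).astype(float),rv.as_rotvec(),-rv.apply(c['origin']),c['mtx'],np.array([c['k1'],0,0,0,0.]))[0]
    return q[:,0]
E
python3 - <<'E'
from h import *
im=cv2.imread('pics/top0.png'); hsv=cv2.cvtColor(im,cv2.COLOR_BGR2HSV)
def comp(mask,x0,y0,x1,y1):
    m=np.zeros(mask.shape,np.uint8); m[y0:y1,x0:x1]=mask[y0:y1,x0:x1]; 
    ys,xs=np.nonzero(m); return m,np.c_[xs,ys]
# rod
m,p=comp((hsv[...,1]<60)&(hsv[...,2]>120),195,170,275,205)
l=cv2.fitLine(p.astype(np.float32),cv2.DIST_HUBER,0,.01,.01).ravel(); print('rod',len(p),l,p.min(0),p.max(0))
d=l[:2]*np.sign(l[0]); t=(p-l[2:])@d; e=[l[2:]+d*t.min(),l[2:]+d*t.max()]; print(e)
A,B=[onz('top',q,.025) for q in e]; print('rod ends',A,B,np.linalg.norm(B-A),np.arctan2(*(B-A)[1::-1]))
m,p=comp((hsv[...,2]<75)&(hsv[...,1]<90),165,180,212,210)
r=cv2.minAreaRect(p.astype(np.float32)); print('handle',len(p),r, onz('top',r[0],.04))
# reels
m,p=comp((hsv[...,0]>105)&(hsv[...,0]<125)&(hsv[...,1]>130)&(hsv[...,2]>60),285,205,340,245)
print('reels',p.min(0),p.max(0)); print(cv2.minAreaRect(p.astype(np.float32)))
print(onz('top',p.mean(0),.06), onz('top',(p.min(0)+p.max(0))/2,.06))
E
python3 - <<'E'
import cv2
for n,(a,b,c,d) in dict(r=(200,250,285,345),s=(155,205,395,475),p=(170,215,165,275)).items():
    i=cv2.imread('pics/top0.png')[a:b,c:d]; cv2.imwrite(f'pics/z_{n}.png',cv2.resize(i,None,fx=7,fy=7,interpolation=cv2.INTER_CUBIC))
E
```

```text
rod 314 [ 9.8460978e-01 -1.7476705e-01  2.3059882e+02  1.8737549e+02] [199 180] [261 195]
[array([198.99728979, 192.984721  ]), array([261.34059357, 181.91885988])]
rod ends [0.50445411 0.33077572 0.025     ] [0.54024879 0.15926664 0.025     ] 0.17520451649942406 -1.3650454354475847
handle 147 ((192.19232177734375, 195.46156311035156), (12.355317115783691, 37.45818328857422), 78.69007110595703) [0.49578914 0.34519935 0.04      ]
reels [299 211] [325 238]
((312.0, 224.5), (27.0, 26.0), 90.0)
[0.42549952 0.01526674 0.06      ] [0.42564631 0.0158349  0.06      ]
```

View pics/z_r.png

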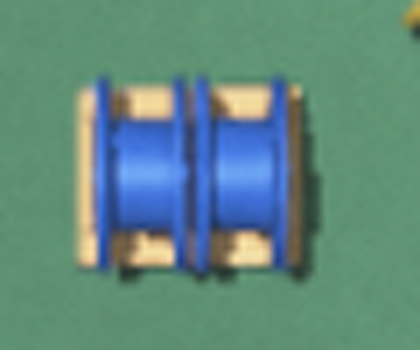

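View pics/z_s.png

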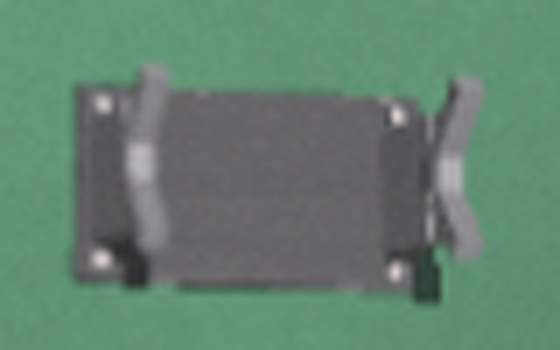

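View pics/z_p.png

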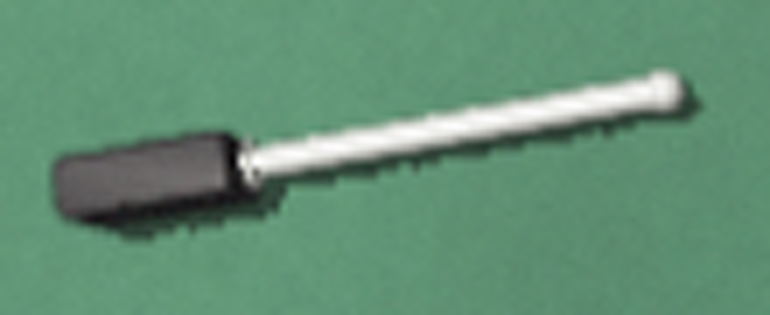

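```bash
python3 - <<'E'
from h import *
Z=lambda o,x,y:((x+.5)/7-.5+o[0],(y+.5)/7-.5+o[1])
for q,z in [((103,78),.05),((103,272),.05),((280,75),.05),((280,272),.05),((181,173),.07),((201,173),.07),((103,173),.07),((280,173),.07)]:
    print('reel',q,onz('top',Z((285,200),*q),z).round(4))
for q,z in [((140,160),.068),((452,172),.068),((155,68),.094),((152,247),.094),((467,78),.094),((472,255),.094)]:
    print('stand',q,onz('top',Z((395,155),*q),z).round(4))
# overlays of spindle in both
a=-1.365;d=np.array([np.cos(a),np.sin(a),0]);n=np.array([-d[1],d[0],0]);c=np.array([.4973,.3651,.025])
box=[c+i*.035*d+j*.013*n+k*.025*np.array([0,0,1]) for i in(-1,1) for j in(-1,1) for k in(-1,1)]
ax=[c+.035*d,c+.211*d]
def reel(c):
    return [c+.038*np.array([np.cos(t),0,np.sin(t)])+[0,s*.017,0] for s in(-1,1) for t in np.linspace(0,6.28,40)]
rc=[np.array([.4255,.0147+s*.019,.05]) for s in(-1,1)]
for n_,(x,y,w,h) in dict(scene=(255,170,190,200),top=(165,165,190,90)).items():
    im=cv2.imread(f'pics/{n_}0.png'); f=4
    im=cv2.resize(im[y:y+h,x:x+w],None,fx=f,fy=f,interpolation=cv2.INTER_CUBIC)
    for P,col in ((box,(0,0,255)),(ax,(0,0,255)),(reel(rc[0])+reel(rc[1]),(0,255,255))):
        for u,v in proj(n_,P): cv2.circle(im,(int((u-x+.5)*f),int((v-y+.5)*f)),2,col,-1)
    cv2.imwrite(f'pics/ov_{n_}.png',im[:600])
print(arm.state()['time'])
E
```

```text
reel (103, 78) [0.462  0.0511 0.05  ]
reel (103, 272) [0.3876 0.0488 0.05  ]
reel (280, 75) [ 0.4652 -0.0171  0.05  ]
reel (280, 272) [ 0.3895 -0.0191  0.05  ]
reel (181, 173) [0.4259 0.0201 0.07  ]
reel (201, 173) [0.4261 0.0125 0.07  ]
reel (103, 173) [0.425  0.0496 0.07  ]
reel (280, 173) [ 0.4269 -0.0173  0.07  ]
stand (140, 160) [ 0.5594 -0.2562  0.068 ]
stand (452, 172) [ 0.5585 -0.3774  0.068 ]
stand (155, 68) [ 0.5908 -0.2552  0.094 ]
stand (152, 247) [ 0.5231 -0.2545  0.094 ]
stand (467, 78) [ 0.5908 -0.374   0.094 ]
stand (472, 255) [ 0.5236 -0.3757  0.094 ]
0.55
```

View pics/ov_scene.png

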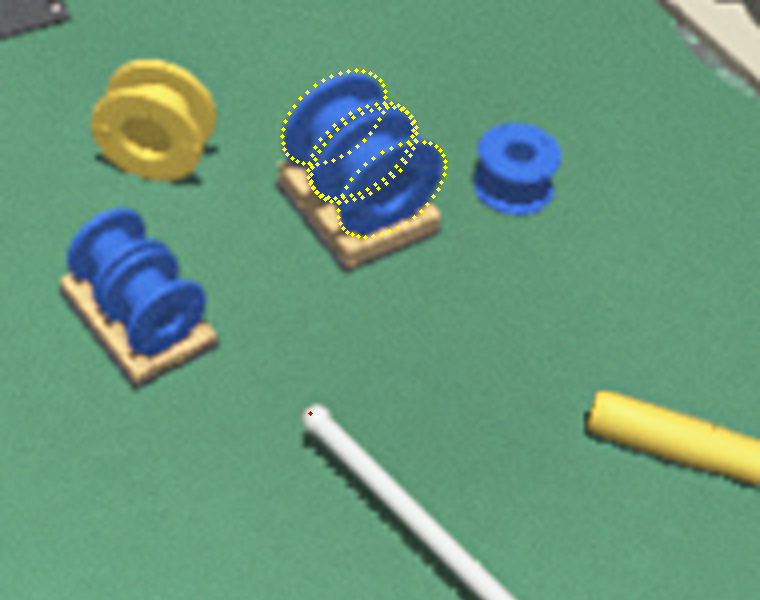

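View pics/ov_top.png

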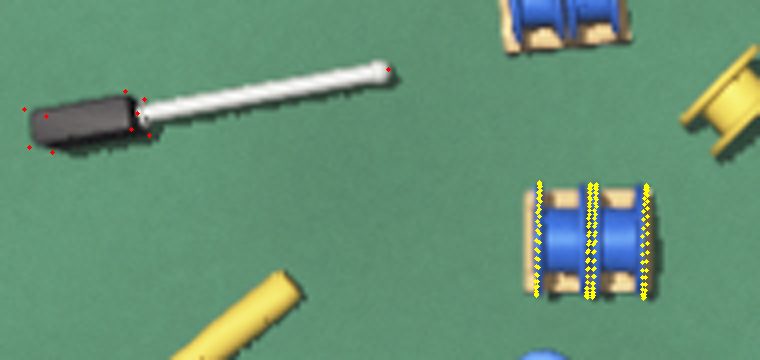

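```bash
cat >> h.py <<'E'
def plan(P,yaw):
    s=arm.state(); r=R.from_quat(s['tool_rot']); M=r.as_matrix()
    print('t',s['time'],'tcp',s['ee_pos'].round(4),'q6',s['q'][5].round(3),'\nF',s['wrist_force'].round(2),'gap',round(s['finger_gap'],3),'\nM',M.round(4).tolist())
    z=M[:,2]; cur=np.arctan2(z[1],z[0])
    # rotation about tool x (down): yaw change dy world => turn -dy
    t=-(yaw-cur); t=(t+np.pi/2)%np.pi-np.pi/2
    d=np.array(P)-s['ee_pos']
    M2=(r*R.from_rotvec([t,0,0])).as_matrix()
    print('turn deg',np.degrees(t).round(2),'shift before turn',(M.T@d).round(4),'shift after turn',(M2.T@d).round(4), 'world',d.round(4))
E
python3 - <<'E'
from h import *
plan([.4978,.3625,.12],-1.365)
E
```

```text
t 0.55 tcp [0.2571 0.5422 0.2313] q6 -0.085 
F [ 0.72  0.23 -0.09] gap 1.0 
M [[0.0, 0.4285, 0.9035], [0.0001, 0.9035, -0.4285], [-1.0, 0.0001, -0.0]]
turn deg 52.84 shift before turn [ 0.1113 -0.0592  0.2945] shift after turn [0.1113 0.1989 0.2251] world [ 0.2407 -0.1797 -0.1113]
```

carry_out:
  steps:
    - [0, -0.01, 0.05, 0]
    - [0, -0.01, 0.05, 0]
    - [0.02, -0.01, 0.05, 0]
    - [0.03, -0.01, 0.05, 0]
    - [0.03, -0.01, 0.05, 0]
    - [0.03, -0.009, 0.0445, 0]
    - [0, 0, 0, 10]
    - [0, 0, 0, 10]
    - [0, 0, 0, 10]
    - [0, 0, 0, 10]
    - [0, 0, 0, 10]
    - [0, 0, 0, 2.8]
    - [0, 0, 0, 0]
  jaw: 0
  grip_force: 100

```text
time: 2.17
ee_pos: [0.4979, 0.3627, 0.1213]
tool_rot: [0.446, 0.549, -0.446, 0.549]
wrist_force: [-0.3, 0.6, -0.4]
finger_gap: 1.0
```

```bash
python3 - <<'E'
from h import *
plan([.4978,.3625,.015],-1.365)
c=arm.get_calibration('wrist')
im=save('wrist','w1.png'); save('top','t1.png')
a=-1.365;d=np.array([np.cos(a),np.sin(a),0]);n=np.array([-d[1],d[0],0]);h=np.array([.4978,.3625,.025])
box=[h+i*.035*d+j*.013*n+k*.025*np.array([0,0,1]) for i in(-1,1) for j in(-1,1) for k in(-1,1)]
im=cv2.imread('pics/w1.png')
for u,v in proj('wrist',box+[h+.211*d,h+.035*d],c): cv2.circle(im,(int(u),int(v)),3,(0,0,255),-1)
cv2.imwrite('pics/w1o.png',im)
E
```

```text
t 2.175 tcp [0.4979 0.3627 0.1213] q6 0.339 
F [-0.31  0.55 -0.42] gap 1.0 
M [[0.0001, 0.9787, 0.2054], [0.0, 0.2054, -0.9787], [-1.0, 0.0001, -0.0]]
turn deg 0.06 shift before turn [ 1.063e-01 -2.000e-04  1.000e-04] shift after turn [ 1.063e-01 -2.000e-04  1.000e-04] world [-1.000e-04 -2.000e-04 -1.063e-01]
```

View pics/w1o.png

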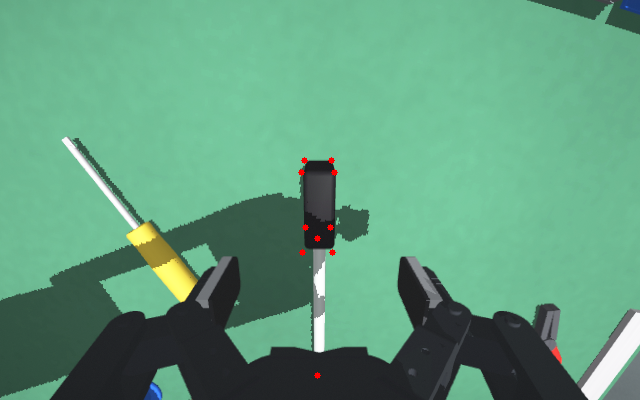

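The wrist picture shows the handle at (318,205) with the predicted corners matching it to about 2 px, centred between the jaws. I'll descend and grip.

carry_out:
  steps:
    - [0.04, 0, 0, 0]
    - [0.03, 0, 0, 0]
    - [0.02, 0, 0, 0]
    - [0.01, 0, 0, 0]
    - [0.006, 0, 0, 0]
    - [0, 0, 0, 0]

```text
time: 3.02
ee_pos: [0.4983, 0.3629, 0.0158]
tool_rot: [0.446, 0.549, -0.446, 0.549]
wrist_force: [-0.1, 0.2, -0.0]
finger_gap: 1.001
```

carry_out:
  steps:
    - [0, 0, 0, 0]
    - [0, 0, 0, 0]
    - [0, 0, 0, 0]
    - [0, 0, 0, 0]
    - [0, 0, 0, 0]
    - [0, 0, 0, 0]
    - [0, 0, 0, 0]
    - [0, 0, 0, 0]
  jaw: 1
  grip_force: 100

```text
time: 4.03
ee_pos: [0.4983, 0.363, 0.0159]
tool_rot: [0.446, 0.549, -0.445, 0.549]
wrist_force: [0.0, -0.4, 5.3]
finger_gap: 0.292
```

carry_out:
  steps:
    - [-0.02, 0, 0, 0]
    - [-0.03, 0, 0, 0]
    - [-0.025, 0, 0, 0]
    - [0, 0, 0, 0]

```text
time: 4.53
ee_pos: [0.4996, 0.3637, 0.0936]
tool_rot: [0.448, 0.548, -0.444, 0.549]
wrist_force: [0.5, 0.7, -0.5]
finger_gap: 0.287
```

```bash
python3 - <<'E'
from h import *
plan([.4177,.288,.04],-1.539)
c=arm.get_calibration('wrist')
save('wrist','w2.png'); save('scene','s2.png'); save('top','t2.png')
E
```

```text
t 4.525 tcp [0.4996 0.3637 0.0936] q6 0.34 
F [ 0.46  0.67 -0.5 ] gap 0.287 
M [[0.0044, 0.9788, 0.205], [0.0027, 0.205, -0.9788], [-1.0, 0.0048, -0.0017]]
turn deg 10.01 shift before turn [ 0.0531 -0.0959  0.0574] shift after turn [ 0.0531 -0.0845  0.0732] world [-0.0819 -0.0757 -0.0536]
```

View pics/s2.png

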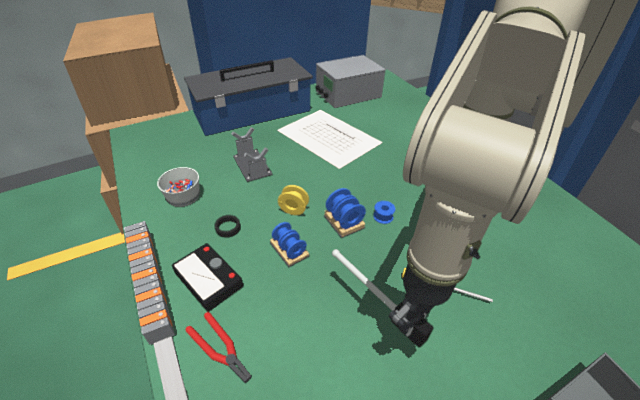

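View pics/t2.png

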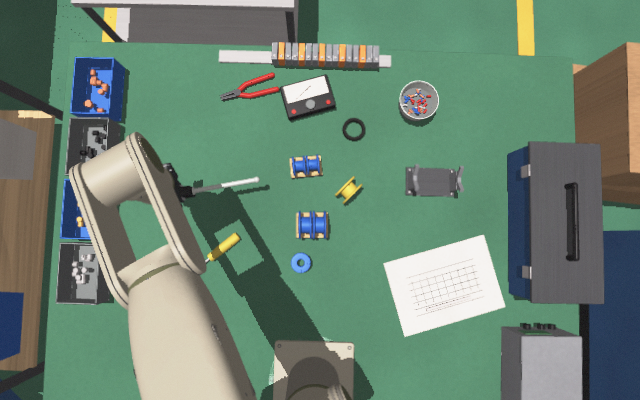

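View pics/w2.png

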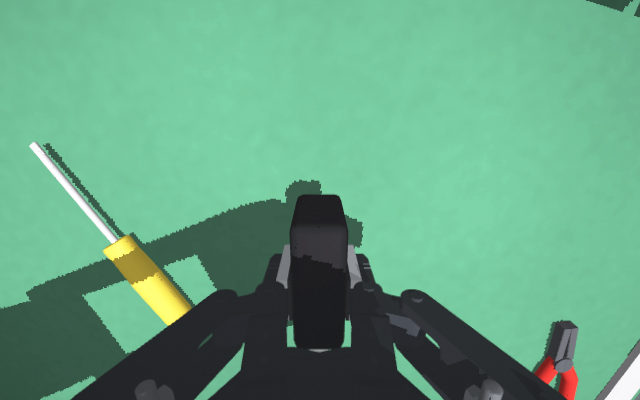

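The spindle is held and raised. Next I'll triangulate its tip from the top (≈(257,181)) and scene (≈(336,253)) views.

```bash
python3 - <<'E'
import cv2
for n,(a,b,c,d) in dict(t2=(165,205,180,280),s2=(235,325,315,425)).items():
    i=cv2.imread(f'pics/{n}.png')[a:b,c:d]; cv2.imwrite(f'pics/z_{n}.png',cv2.resize(i,None,fx=6,fy=6,interpolation=cv2.INTER_CUBIC))
E
```

```text
(no output)
```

View pics/z_t2.png

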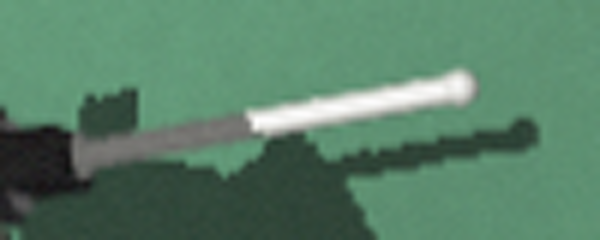

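View pics/z_s2.png

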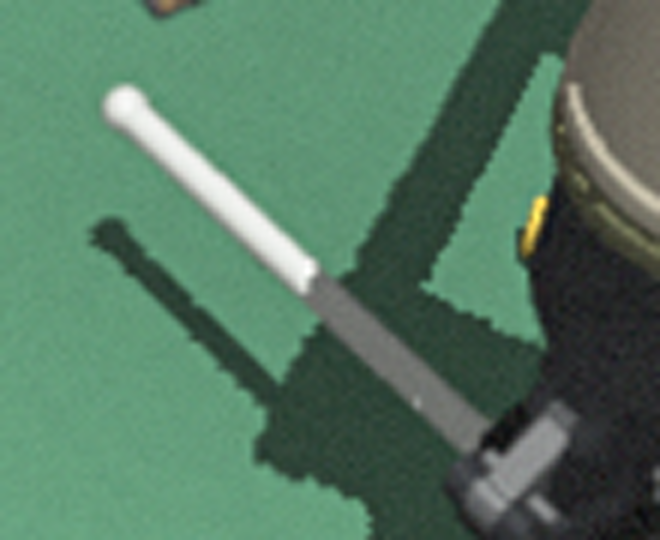

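```bash
cat >> h.py <<'E'
def tri(pa,pb,a='top',b='scene'):
    o1,d1=ray(a,pa);o2,d2=ray(b,pb)
    d1=d1/np.linalg.norm(d1);d2=d2/np.linalg.norm(d2)
    A=np.c_[d1,-d2];x=np.linalg.lstsq(A,o2-o1,rcond=None)[0]
    p,q=o1+x[0]*d1,o2+x[1]*d2
    return (p+q)/2,np.linalg.norm(p-q)
E
python3 - <<'E'
from h import *
print(tri((256.6,179.2),(335.3,252.4)))
a=-1.365;d=np.array([np.cos(a),np.sin(a),0]); s=arm.state()['ee_pos']
print(s+[0,0,.010]+.205*d)
E
```

```text
(array([0.538626  , 0.16295668, 0.09996093]), np.float64(0.0013973492888938953))
[0.538963   0.16151011 0.09908202]
```

carry_out:
  steps:
    - [0, 0, 0, 5]
    - [0, 0, 0, 5]
    - [0, -0.03, 0.02, 0]
    - [0, -0.03, 0.02, 0]
    - [0.02, -0.0245, 0.02, 0]
    - [0.03, 0, 0.013, 0]
    - [0, 0, 0, 0]
    - [0, 0, 0, 0]

```text
time: 5.68
ee_pos: [0.416, 0.2873, 0.0406]
tool_rot: [0.492, 0.508, -0.492, 0.508]
wrist_force: [0.6, -0.8, -0.7]
finger_gap: 0.293
```

```bash
python3 - <<'E'
from h import *
plan([.4177,.288,.0435],-1.539)
save('scene','s3.png'); save('top','t3.png')
for n,(a,b,c,d) in dict(t3=(190,265,200,340),s3=(170,320,300,420)).items():
    i=cv2.imread(f'pics/{n}.png')[a:b,c:d]; f=5 if n=='t3' else 4; cv2.imwrite(f'pics/z_{n}.png',cv2.resize(i,None,fx=f,fy=f,interpolation=cv2.INTER_CUBIC))
E
```

```text
t 5.675 tcp [0.416  0.2873 0.0406] q6 0.471 
F [ 0.56 -0.84 -0.74] gap 0.293 
M [[-0.0003, 0.9995, 0.0316], [0.0, 0.0316, -0.9995], [-1.0, -0.0003, -0.0]]
turn deg -0.01 shift before turn [-0.0029  0.0018 -0.0006] shift after turn [-0.0029  0.0018 -0.0006] world [0.0017 0.0007 0.0029]
```

View pics/z_t3.png

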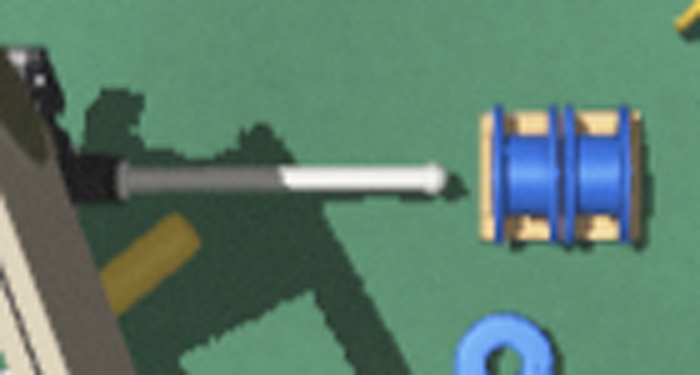

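View pics/z_s3.png

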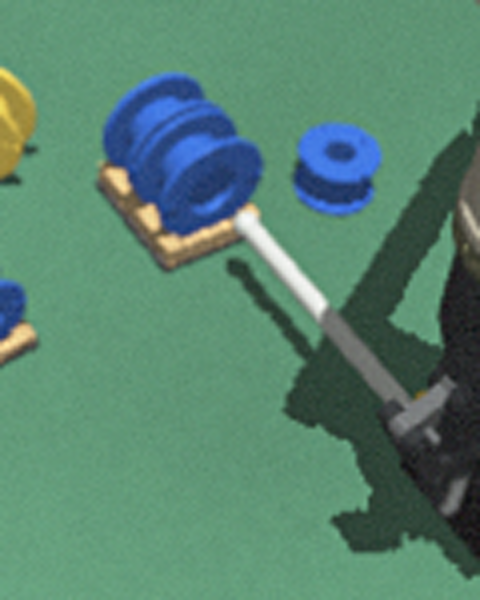

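```bash
python3 - <<'E'
from h import *
print(tri((286.1,225.4),(361.1,225.2)))
print('hole face in z_s3', (proj('scene',[[.4248,.052,.05]])-[300,170]+.5)*4)
E
```

```text
(array([0.42195755, 0.08486309, 0.0519452 ]), np.float64(0.0013191216831501314))
hole face in z_s3 [[214.72131409 191.45064005]]
```

carry_out:
  steps:
    - [-0.001, 0.0025, 0, 0]
    - [0, 0, 0.02, 0]
    - [0, 0, 0.02, 0]
    - [0, 0, 0.015, 0]
    - [0, 0, 0.015, 0]
    - [0, 0, 0, 0]

```text
time: 6.52
ee_pos: [0.4206, 0.2159, 0.0413]
tool_rot: [0.492, 0.507, -0.492, 0.507]
wrist_force: [0.7, 0.1, -1.3]
finger_gap: 0.298
```

```bash
python3 - <<'E'
from h import *
plan([.4177,.128,.0435],-1.539)
save('scene','s4.png'); save('top','t4.png')
for n,(a,b,c,d) in dict(t4=(190,265,200,340),s4=(170,270,300,400)).items():
    i=cv2.imread(f'pics/{n}.png')[a:b,c:d]; f=5; cv2.imwrite(f'pics/z_{n}.png',cv2.resize(i,None,fx=f,fy=f,interpolation=cv2.INTER_CUBIC))
E
```

```text
t 6.525 tcp [0.4206 0.2159 0.0413] q6 0.336 
F [ 0.71  0.05 -1.3 ] gap 0.298 
M [[0.0, 0.9995, 0.0301], [-0.0001, 0.0301, -0.9995], [-1.0, 0.0, 0.0001]]
turn deg -0.1 shift before turn [-0.0022 -0.0055  0.0878] shift after turn [-0.0022 -0.0057  0.0878] world [-0.0029 -0.0879  0.0022]
```

View pics/z_t4.png

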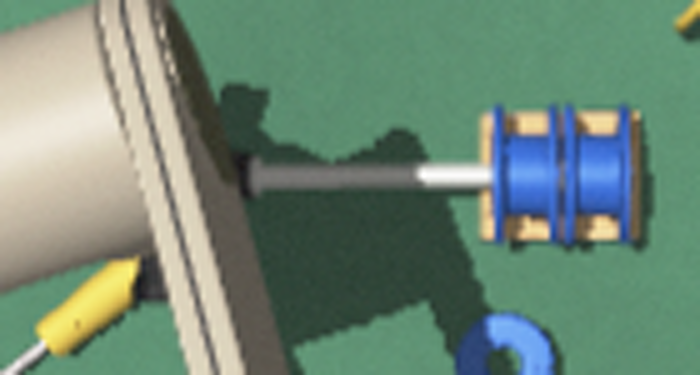

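View pics/z_s4.png

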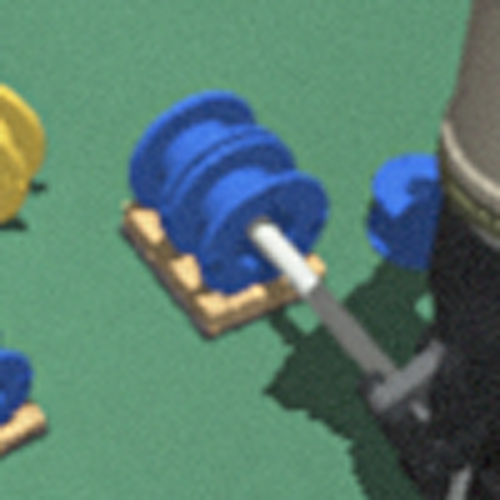

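The top and scene views show the rod entering the near reel's hole (top (298,225)) with the reels undisturbed. I'll go on.

carry_out:
  steps:
    - [0, 0, 0.02, 0]
    - [0, 0, 0.02, 0]
    - [0, 0, 0.02, 0]
    - [0, 0, 0.015, 0]
    - [0, 0, 0.015, 0]
    - [0, 0, 0, 0]

```text
time: 7.38
ee_pos: [0.4234, 0.1265, 0.0413]
tool_rot: [0.492, 0.508, -0.492, 0.508]
wrist_force: [-0.3, -0.2, -2.1]
finger_gap: 0.292
```

```bash
python3 - <<'E'
from h import *
plan([.4177,.128,.0435],-1.539)
save('scene','s5.png'); save('top','t5.png')
for n,(a,b,c,d) in dict(t5=(190,265,250,390),s5=(150,270,280,420)).items():
    i=cv2.imread(f'pics/{n}.png')[a:b,c:d]; f=5; cv2.imwrite(f'pics/z_{n}.png',cv2.resize(i,None,fx=f,fy=f,interpolation=cv2.INTER_CUBIC))
E
```

```text
t 7.375 tcp [0.4234 0.1265 0.0413] q6 0.144 
F [-0.28 -0.22 -2.12] gap 0.292 
M [[-0.0, 0.9995, 0.0307], [-0.0, 0.0307, -0.9995], [-1.0, -0.0, 0.0]]
turn deg -0.06 shift before turn [-0.0022 -0.0057 -0.0017] shift after turn [-0.0022 -0.0057 -0.0017] world [-0.0057  0.0015  0.0022]
```

View pics/z_t5.png

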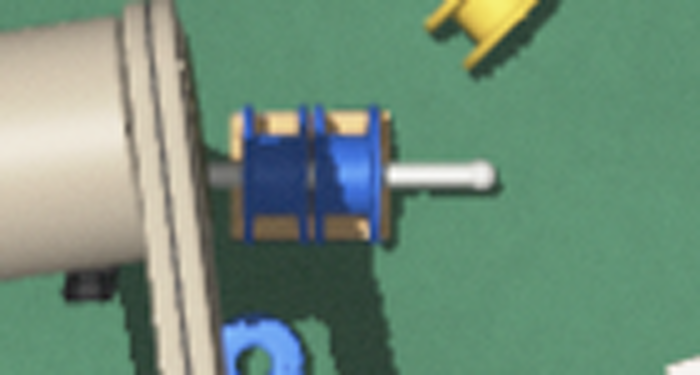

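View pics/z_s5.png

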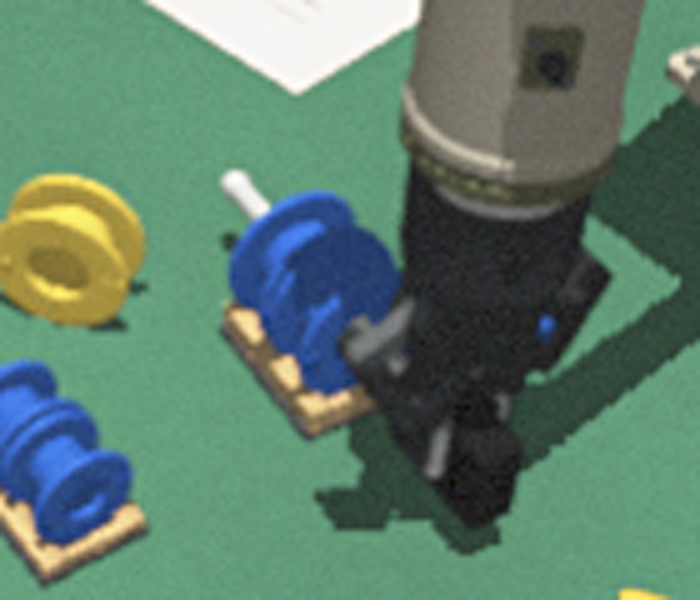

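carry_out:
  steps:
    - [-0.004, 0, 0, 0]
    - [-0.006, 0, 0, 0]
    - [-0.008, 0, 0, 0]
    - [-0.01, 0, 0, 0]
    - [-0.012, 0, 0, 0]
    - [-0.012, 0, 0, 0]
    - [-0.012, 0, 0, 0]
    - [-0.012, 0, 0, 0]
    - [-0.012, 0, 0, 0]
    - [-0.012, 0, 0, 0]
    - [-0.012, 0, 0, 0]
    - [-0.008, 0, 0, 0]
    - [-0.005, 0, 0, 0]
    - [0, 0, 0, 0]

```text
time: 9.22
ee_pos: [0.4235, 0.1272, 0.1666]
tool_rot: [0.492, 0.508, -0.492, 0.508]
wrist_force: [0.9, -0.1, -2.4]
finger_gap: 0.291
```

```bash
python3 - <<'E'
from h import *
plan([.558,-.204,.165],-np.pi/2)
save('scene','s6.png'); save('top','t6.png')
for n,(a,b,c,d) in dict(t6=(180,265,230,390),s6=(130,270,240,420)).items():
    i=cv2.imread(f'pics/{n}.png')[a:b,c:d]; f=4; cv2.imwrite(f'pics/z_{n}.png',cv2.resize(i,None,fx=f,fy=f,interpolation=cv2.INTER_CUBIC))
E
```

```text
t 9.225 tcp [0.4235 0.1272 0.1666] q6 0.144 
F [ 0.91 -0.09 -2.42] gap 0.291 
M [[0.0004, 0.9995, 0.0319], [0.0001, 0.0319, -0.9995], [-1.0, 0.0004, -0.0001]]
turn deg 1.83 shift before turn [0.0016 0.1238 0.3353] shift after turn [0.0016 0.1345 0.3312] world [ 0.1345 -0.3312 -0.0016]
```

View pics/z_t6.png

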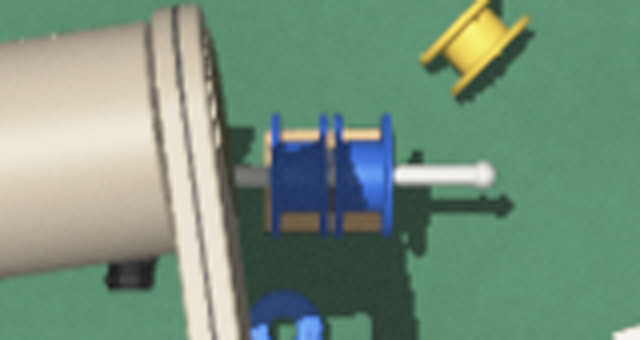

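View pics/z_s6.png

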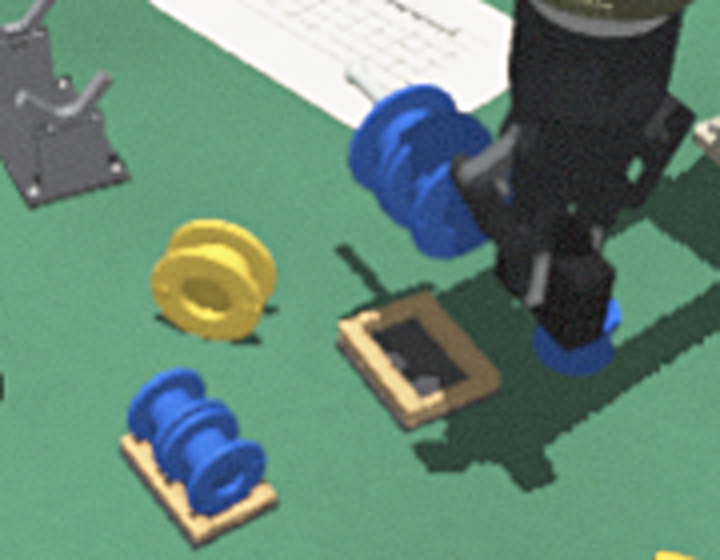

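Both reels hang together on the rod, about 114 mm from the handle centre. Now I'll carry them towards the stand.

carry_out:
  steps:
    - [0, 0, 0, 1.8]
    - [0, 0.002, 0.004, 0]
    - [0, 0.004, 0.01, 0]
    - [0, 0.006, 0.016, 0]
    - [0, 0.009, 0.022, 0]
    - [0, 0.01, 0.025, 0]
    - [0, 0.01, 0.025, 0]
    - [0, 0.01, 0.025, 0]
    - [0, 0.01, 0.025, 0]
    - [0, 0.01, 0.025, 0]
    - [0, 0.01, 0.025, 0]
    - [0, 0.01, 0.025, 0]
    - [0, 0.01, 0.025, 0]
    - [0, 0.01, 0.025, 0]
    - [0, 0.009, 0.022, 0]
    - [0, 0.007, 0.016, 0]
    - [0, 0.005, 0.01, 0]
    - [0, 0.0025, 0.005, 0]
    - [0, 0, 0, 0]
    - [0, 0, 0, 0]

```text
time: 11.82
ee_pos: [0.5579, -0.2022, 0.1663]
tool_rot: [0.5, 0.5, -0.5, 0.5]
wrist_force: [-0.3, 0.6, -3.2]
finger_gap: 0.289
```

```bash
python3 - <<'E'
from h import *
plan([.558,-.203,.167],-np.pi/2)
save('scene','s7.png'); save('top','t7.png')
for n,(a,b,c,d) in dict(t7=(140,220,340,500),s7=(80,200,180,330)).items():
    i=cv2.imread(f'pics/{n}.png')[a:b,c:d]; f=5; cv2.imwrite(f'pics/z_{n}.png',cv2.resize(i,None,fx=f,fy=f,interpolation=cv2.INTER_CUBIC))
E
```

```text
t 11.825 tcp [ 0.5579 -0.2022  0.1663] q6 -0.435 
F [-0.25  0.58 -3.19] gap 0.289 
M [[-0.0002, 1.0, 0.0011], [0.0003, 0.0011, -1.0], [-1.0, -0.0002, -0.0003]]
turn deg 0.06 shift before turn [-0.0007  0.0001  0.0008] shift after turn [-0.0007  0.0001  0.0008] world [ 0.0001 -0.0008  0.0007]
```

View pics/z_t7.png

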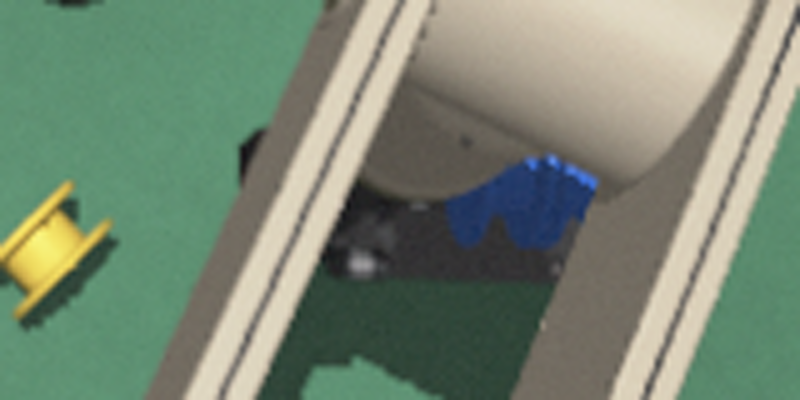

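View pics/z_s7.png

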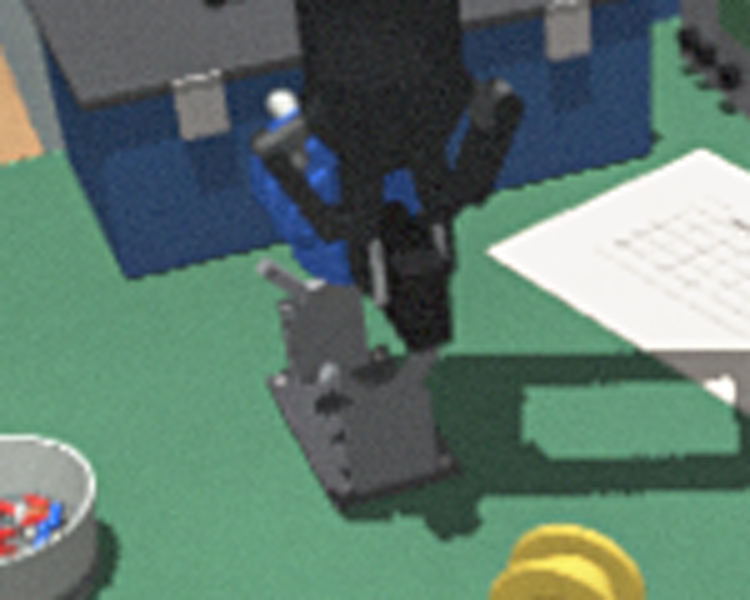

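carry_out:
  steps:
    - [0.004, 0, 0, 0]
    - [0.008, 0, 0, 0]
    - [0.01, 0, 0, 0]
    - [0.012, 0, 0, 0]
    - [0.012, 0, 0, 0]
    - [0.012, 0, 0, 0]
    - [0.01, 0, 0, 0]
    - [0.008, 0, 0, 0]
    - [0.006, 0, 0, 0]
    - [0.004, 0, 0, 0]
    - [0, 0, 0, 0]
    - [0, 0, 0, 0]

```text
time: 13.42
ee_pos: [0.5583, -0.2029, 0.0807]
tool_rot: [0.5, 0.5, -0.5, 0.5]
wrist_force: [-0.4, 0.2, -2.3]
finger_gap: 0.292
```

```bash
python3 - <<'E'
from h import *
plan([.558,-.203,.067],-np.pi/2)
save('scene','s8.png'); save('top','t8.png');save('wrist','w8.png')
for n,(a,b,c,d) in dict(t8=(140,220,340,500),s8=(80,200,180,330)).items():
    i=cv2.imread(f'pics/{n}.png')[a:b,c:d]; f=5; cv2.imwrite(f'pics/z_{n}.png',cv2.resize(i,None,fx=f,fy=f,interpolation=cv2.INTER_CUBIC))
E
```

```text
t 13.425 tcp [ 0.5583 -0.2029  0.0807] q6 -0.435 
F [-0.36  0.21 -2.26] gap 0.292 
M [[0.0005, 1.0, 0.0005], [-0.0003, 0.0005, -1.0], [-1.0, 0.0005, 0.0003]]
turn deg 0.03 shift before turn [ 0.0137 -0.0003  0.0001] shift after turn [ 0.0137 -0.0003  0.0001] world [-0.0003 -0.0001 -0.0137]
```

View pics/z_t8.png

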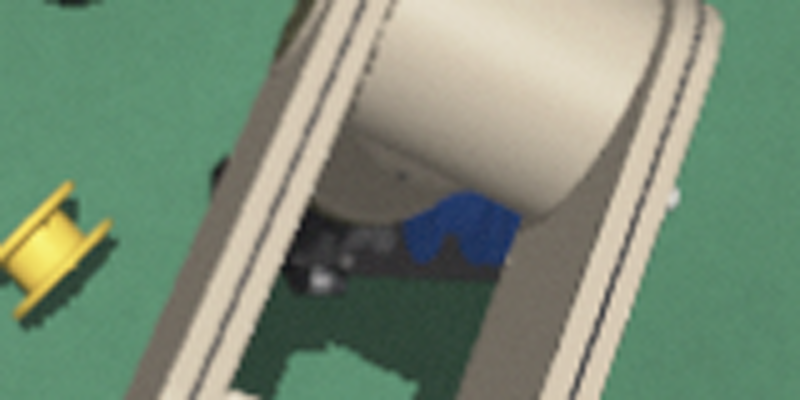

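View pics/z_s8.png

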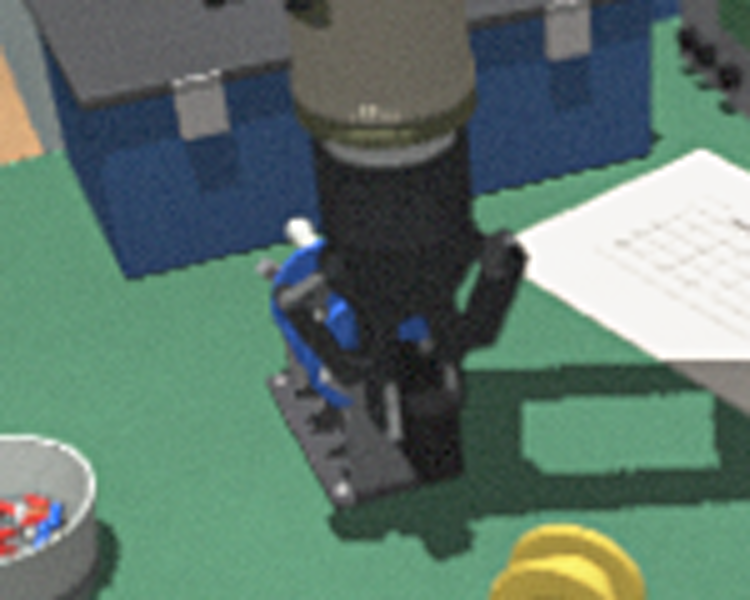

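carry_out:
  steps:
    - [0.004, 0, 0, 0]
    - [0.003, 0, 0, 0]
    - [0.002, 0, 0, 0]
    - [0.002, 0, 0, 0]
    - [0, 0, 0, 0]
    - [0, 0, 0, 0]

```text
time: 14.32
ee_pos: [0.5581, -0.2028, 0.0694]
tool_rot: [0.5, 0.5, -0.5, 0.5]
wrist_force: [-0.1, -0.6, -2.1]
finger_gap: 0.294
```

carry_out:
  steps:
    - [0.001, 0, 0, 0]
    - [0.001, 0, 0, 0]
    - [0, 0, 0, 0]

```text
time: 14.7
ee_pos: [0.558, -0.2028, 0.0672]
tool_rot: [0.5, 0.5, -0.5, 0.5]
wrist_force: [-0.2, -0.4, -2.0]
finger_gap: 0.289
```

carry_out:
  steps:
    - [0.001, 0, 0, 0]
    - [0.001, 0, 0, 0]
    - [0, 0, 0, 0]

```text
time: 15.08
ee_pos: [0.5584, -0.2028, 0.0665]
tool_rot: [0.5, 0.5, -0.5, 0.5]
wrist_force: [-3.4, 2.6, 7.1]
finger_gap: 0.286
```

carry_out:
  steps:
    - [0.001, 0, 0, 0]
    - [0.0005, 0, 0, 0]
    - [0, 0, 0, 0]

```text
time: 15.45
ee_pos: [0.5585, -0.2028, 0.066]
tool_rot: [0.5, 0.5, -0.5, 0.5]
wrist_force: [-8.4, 6.0, 15.3]
finger_gap: 0.292
```

```bash
python3 - <<'E'
from h import *
plan([.558,-.203,.067],-np.pi/2); print(arm.state()['torque'])
save('scene','s9.png'); save('top','t9.png')
for n,(a,b,c,d) in dict(t9=(140,220,340,500),s9=(80,200,180,330)).items():
    i=cv2.imread(f'pics/{n}.png')[a:b,c:d]; f=5; cv2.imwrite(f'pics/z_{n}.png',cv2.resize(i,None,fx=f,fy=f,interpolation=cv2.INTER_CUBIC))
E
```

```text
t 15.45 tcp [ 0.5585 -0.2028  0.066 ] q6 -0.435 
F [-8.4   5.95 15.3 ] gap 0.292 
M [[0.0008, 1.0, 0.0005], [-0.0005, 0.0005, -1.0], [-1.0, 0.0008, 0.0005]]
turn deg 0.03 shift before turn [-0.001  -0.0005  0.0002] shift after turn [-0.001  -0.0005  0.0002] world [-0.0005 -0.0002  0.001 ]
[ 0.26142592  1.40956653 -0.41830976]
```

View pics/z_s9.png

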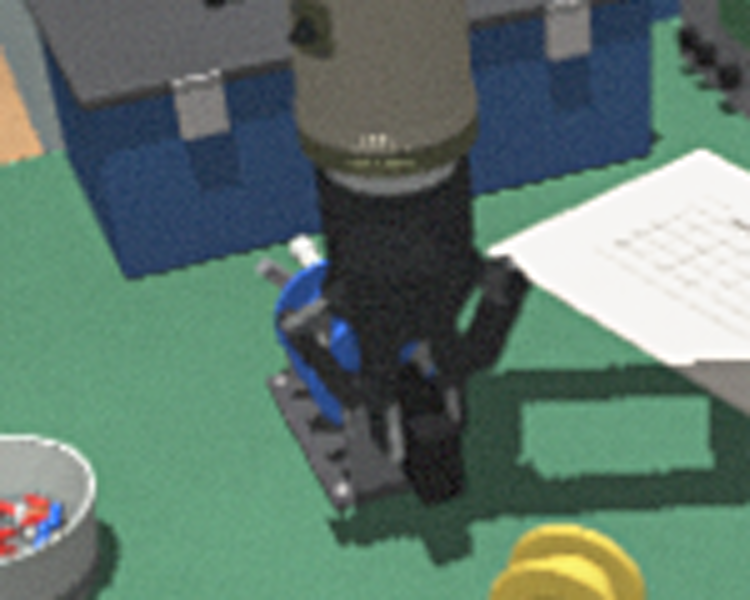

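carry_out:
  steps:
    - [-0.001, -0.001, 0, 0]
    - [0, -0.001, 0, 0]
    - [0, 0, 0, 0]

```text
time: 15.92
ee_pos: [0.5579, -0.2029, 0.0664]
tool_rot: [0.501, 0.499, -0.499, 0.501]
wrist_force: [3.0, 2.7, 5.8]
finger_gap: 0.285
```

carry_out:
  steps:
    - [0, 0.0005, 0, 0]
    - [0, 0, 0, 0]
    - [0, 0, 0, 0]
    - [0, 0, 0, 0]
    - [0, 0, 0, 0]
    - [0, 0, 0, 0]
    - [0, 0, 0, 0]
    - [0, 0, 0, 0]
  jaw: 0

```text
time: 16.92
ee_pos: [0.5565, -0.2028, 0.0648]
tool_rot: [0.5, 0.5, -0.5, 0.5]
wrist_force: [0.2, 0.7, -0.8]
finger_gap: 0.999
```

```bash
python3 - <<'E'
from h import *
plan([.558,-.203,.067],-np.pi/2)
save('wrist','w10.png'); save('scene','s10.png')
i=cv2.imread('pics/s10.png')[80:200,180:330]; cv2.imwrite('pics/z_s10.png',cv2.resize(i,None,fx=5,fy=5,interpolation=cv2.INTER_CUBIC))
E
```

```text
t 16.925 tcp [ 0.5565 -0.2028  0.0648] q6 -0.436 
F [ 0.24  0.73 -0.85] gap 0.999 
M [[-0.0, 1.0, 0.0005], [-0.0, 0.0005, -1.0], [-1.0, -0.0, 0.0]]
turn deg 0.03 shift before turn [-0.0022  0.0015  0.0002] shift after turn [-0.0022  0.0015  0.0002] world [ 0.0015 -0.0002  0.0022]
```

View pics/z_s10.png

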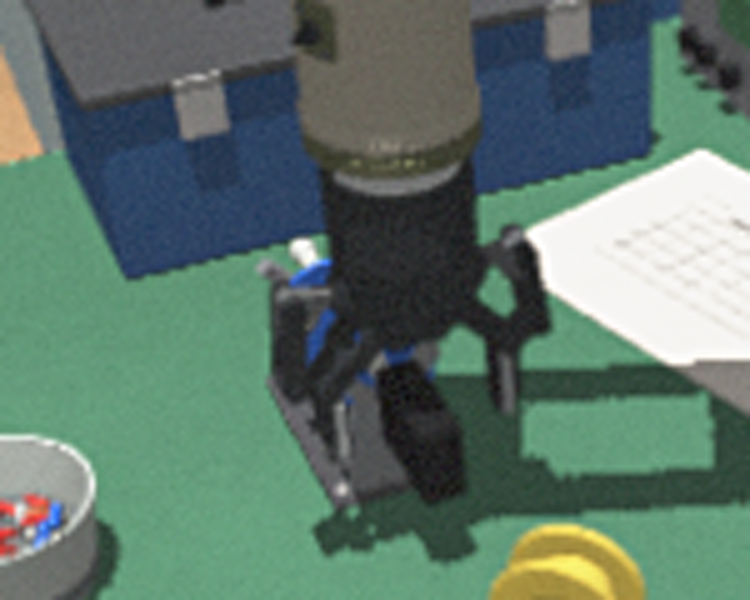

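View pics/w10.png

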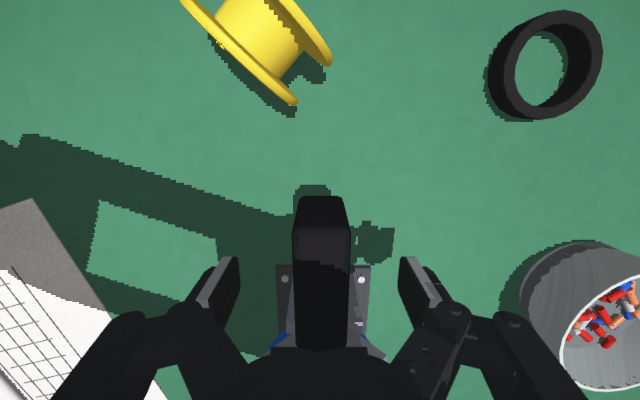

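The spindle rests on the stand with its handle at (321,270) in the wrist view, clear of both jaws. I'll raise straight up and move away towards +y to see it all.

carry_out:
  steps:
    - [-0.01, 0, 0, 0]
    - [-0.02, 0, 0, 0]
    - [-0.04, 0, 0, 0]
    - [-0.05, 0, 0, 0]
    - [-0.05, 0, 0, 0]
    - [-0.03, 0, -0.04, 0]
    - [0, 0, -0.05, 0]
    - [0, 0, -0.05, 0]
    - [0, 0, -0.05, 0]
    - [0, 0, -0.05, 0]
    - [0, 0, -0.05, 0]
    - [0, 0, 0, 0]

```text
time: 18.52
ee_pos: [0.5563, 0.0906, 0.2668]
tool_rot: [0.5, 0.501, -0.498, 0.502]
wrist_force: [-0.3, 0.1, -0.1]
finger_gap: 0.999
```

```bash
python3 - <<'E'
from h import *
plan([.558,-.203,.067],-np.pi/2)
save('top','t11.png'); save('scene','s11.png')
for n,(a,b,c,d) in dict(t11=(150,215,370,490),s11=(90,200,200,310)).items():
    i=cv2.imread(f'pics/{n}.png')[a:b,c:d]; f=6 if n=='t11' else 5; cv2.imwrite(f'pics/z_{n}.png',cv2.resize(i,None,fx=f,fy=f,interpolation=cv2.INTER_CUBIC))
E
```

```text
t 18.525 tcp [0.5563 0.0906 0.2668] q6 0.065 
F [-0.26  0.13 -0.05] gap 0.999 
M [[0.0021, 1.0, 0.0051], [0.001, 0.0051, -1.0], [-1.0, 0.0021, -0.001]]
turn deg 0.29 shift before turn [ 1.995e-01 -2.000e-04  2.938e-01] shift after turn [0.1995 0.0013 0.2938] world [ 0.0017 -0.2936 -0.1998]
```

View pics/z_t11.png

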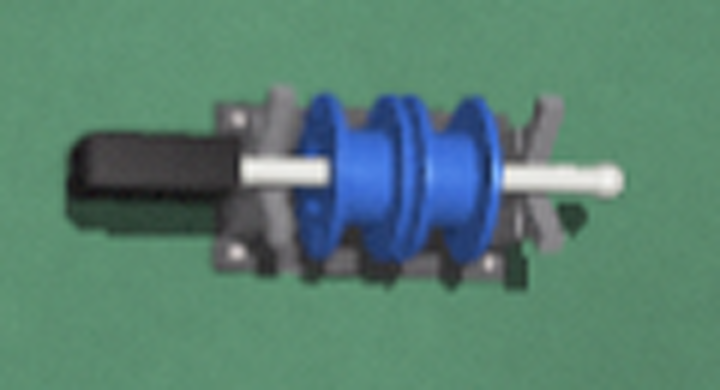

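View pics/z_s11.png

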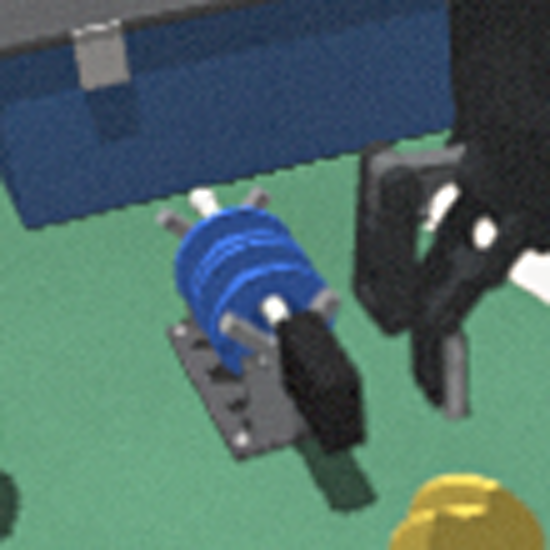

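```bash
python3 - <<'E'
from h import *
K,e=tri((471.6,179.7),(240.0,129.6)); print('knob',K,e)
B=onz('top',(410.1,177.6),.076); print('rod base',B)
d=(K-B)[:2]/np.linalg.norm((K-B)[:2]); print('len',np.linalg.norm(K-B),'expected ~.170','yaw off deg',np.degrees(np.arctan2(d[0],-d[1])))
h=B-.035*np.r_[d,0]; S=np.array([.558,-.3158,.076]); v=S-h
print('handle',h,'seat along',v[:2]@d,'lat',v[0]*d[1]-v[1]*d[0])
for c in (320,372,414,478): print('flange y',onz('top',(370+c/6-.4,150+178/6),.07)[:2].round(4))
E
```

```text
knob [ 0.55725582 -0.40873047  0.07566392] 0.0007194761479904627
rod base [ 0.55745606 -0.2422063   0.076     ]
len 0.1665246296462609 expected ~.170 yaw off deg -0.06889759953507057
handle [ 0.55749815 -0.20720632  0.076     ] seat along 0.1085929946124332 lat -0.0006324327954057271
flange y [ 0.5538 -0.2784]
flange y [ 0.5545 -0.3018]
flange y [ 0.5551 -0.3208]
flange y [ 0.5559 -0.3498]
```

```bash
python3 - <<'E'
from rig import arm
print(arm.hand_in())
E
```

```text
the job is handed in; nothing more can be done
None
```

I ran the spindle's rod through both large reels, lifted them off together and laid the rod in the stand's two notches. I then let go, backed the arm clear, and handed the job in at about 18.6 s; it reports no verdict.

These are the last checks, from pictures taken after the release:

| Check | Measured | Limit |
|---|---|---|
| Rod axis sideways from the seat point | about 1 mm | 10 mm |
| Rod height at the knob (seat axis is 76 mm) | about 75.7 mm | 10 mm from the axis |
| Rod angle to the stand's line | under 0.5° | 10° |
| Handle centre to seat, along the rod | about 109 mm | 90 to 148 mm |
| Reel centres from the stand's middle | about 20 mm either side | 50 mm |

- **Contact:** the gripper is well clear of everything. The other reels, including the yellow one, were not touched.
- **Forces:** the highest wrist reading I saw, about 18 N, came as the rod met the notches. I eased it off before opening the jaws.
- **Small disagreement:** the distance from the handle face to the knob came out at 166.5 mm against about 170 mm expected. That is a few millimetres of pixel error, and the limits leave room for it.
- **Networks:** they missed or mixed up several parts, so I took the positions from the pixels and the calibration instead.

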